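Set out the soldering grate: full tin by the flux, empty pan on the other side

ROBOT

A 7-joint arm with a two-finger parallel gripper is mounted at the origin on the work surface. World frame = base frame: x ahead of the robot, y to its left, z up, the work surface at z = 0. Lengths are in m, angles in degrees, forces in N, time in s.
With the tool pointing down it reaches from about 0.425 to 0.875 m from the base axis. Payload 4.7 kg.
Tool frame: the origin (TCP) lies on the centre line of the jaws, within the pads' length; the fingertips stand 8 mm ahead of it and the grasp point (between the pads) lies 11 mm behind it; z points along the fingers, x is the direction in which the jaws open and shut, and the axes are right-handed (so a half turn about z gives the same grasp; the last joint's range is limited). The gripper opens to 87 mm and grips with 3 to 60 N. Pads are 19 mm wide; open, the fingers measure 117 mm over their backs; the gripper's body (75 mm by 190 mm) begins 51 mm behind the grasp point.
Start: joints at [-72.244, 18.392, -4.016, 83.108, 1.295, 78.541, -3.26], TCP at [0.19, 0.622, 0.231] pointing down, gripper open.
Joint ranges: [-163.93, 163.93], [-17.29, 119.83], [-79.2, 71.16], [3.27, 140.29], [-89.18, 269.18], [5.43, 117.66], [-154.24, 154.24]. Speed limits (degrees/s): [147.25, 147.25, 180, 180, 180, 180, 180].

INTERFACE

Orientations are given as [roll, pitch, yaw] about the fixed x, y, z axes, in that order (R = Rz(yaw) Ry(pitch) Rx(roll)).
In Python, from cell import telemetry, read_camera, get_calibration, sign_off gives the robot as it stands. The module is installed in compiled form; this text tells all that it offers.
- The arm moves only by the tool carry_out, never from a script. Its arguments are lists of equal length, an entry for each row: "translation": the shift along the tool's x, y, z in cm, a list of three; "turn": the turn about the tool's z in rad; "gripper": the opening, from 0 (shut) to 1 (fully open). In form: {"translation": [[dx, dy, dz], ...], "turn": [turn, ...], "gripper": [gripper, ...]}. A call has 1 to 5 rows; each row is the pose to reach, as a shift and turn from the pose commanded when the call began, along the tool's axes at that moment; what a row does not reach only later rows make up. A row lasts 1/8 s, in which the tool goes at most 62.5 mm and 10.7 degrees, less where a joint would pass 70% of its speed; a pose out of reach is approached as far as the arm can. A call with a gripper value outside its range is refused whole. The fingers move at their own pace and stop on an object; "squeeze" is the grip in N (left out, the last holds). Time passes only in rows, so rows that repeat a pose let the fingers close. It gives the time, the measured TCP pose, the force and the opening at its end, in the units of the state.
- telemetry.get_obs(): the state, without advancing time (a new reading comes with each control period).
- read_camera(name): name is "side" or "top" or "wrist"; returns the picture (420x560x3 uint8, red, green, blue); there is no depth.
- get_calibration(name): a dict with "fx", "fy", "cx", "cy" (pixels), "R" (3x3) and "t" (3): a world point X has camera coordinates R X + t. Camera axes: x right, y down, z forward; pixel columns grow to the right and rows downward; lengths in m; the calibration is good to about 2 mm. The wrist camera is an equidistant fisheye: a pixel r from the principal point sees the ray r / f radians off the axis. A picture is of the moment at which its call begins: read the wrist's pose just before it. get_calibration takes no time and is no camera call; for the wrist camera it gives the pose at the moment of the call.
- sign_off(): hands the job in, once; it reports no verdict.
The state is a dict: "time_s": time; "qpos": joint angles; "joint_velocities": joint speeds; "effort": joint torques, N m; "tool_pos": TCP position; "tool_rot": TCP orientation; "force": force on the tool from outside, world axes, zero at the start; "wrist_torque": the same for the moment, N m; "grip_width": finger opening in m.
Only numpy, scipy, OpenCV 4.12 (cv2) and the standard library are available. Lean on these libraries where they do the work, as an engineer would, in place of code of your own. Each camera call takes 0.05 s, during which the arm holds its last target.

TASK

Set out the soldering station: lift the deep tin of loose buckles out of the low pan, keeping it level so that no buckle falls out, and set it down gently on the grate's mesh lengthwise beside the soldering block, in the free strip on the side where the flux jar stands. Stand the empty low pan lengthwise on the mesh in the free strip on the block's other side, where the file pot stands, ready for the finished pieces. Leave the block, jar, file pot, magnifier and loose file where they are.

Things in the scene. Friction and masses are not known exactly. Their poses are not given: they have to be found in the camera images.
- tin_center (a point): the deep tin: open-topped, straight-walled box of bright sheet steel, 160 mm long (x), 45 wide (y), 54 tall (z), walls and floor 2.5 mm; 0.55 kg with its five buckles. This point is its centre, 27 mm above its underside. It starts standing in the low pan, on the pan's floor and lengthwise with it, its rim 30 mm above the pan's rim
- pan_center (a point): the low pan: open-topped straight-walled tray of dark sheet steel, 176 mm long (its x), 60 mm wide (its y), 26 mm tall (its z), walls and floor 2.5 mm; about 0.22 kg, on the bench. This point is its centre, 13 mm above its underside
- buckle0_center (a point): loose cast brass strap buckle, an open rectangular frame 66 x 30 x 10 mm, about 0.07 kg; this point is its centre. It lies loose in the tin with four others (two layers of two, one on top, all below the tin's rim)
- buckle1_center (a point): loose cast brass strap buckle, an open rectangular frame 66 x 30 x 10 mm, about 0.07 kg; this point is its centre. It lies loose in the tin with four others (two layers of two, one on top, all below the tin's rim)
- buckle2_center (a point): loose cast brass strap buckle, an open rectangular frame 66 x 30 x 10 mm, about 0.07 kg; this point is its centre. It lies loose in the tin with four others (two layers of two, one on top, all below the tin's rim)
- buckle3_center (a point): loose cast brass strap buckle, an open rectangular frame 66 x 30 x 10 mm, about 0.07 kg; this point is its centre. It lies loose in the tin with four others (two layers of two, one on top, all below the tin's rim)
- buckle4_center (a point): loose cast brass strap buckle, an open rectangular frame 66 x 30 x 10 mm, about 0.07 kg; this point is its centre. It lies loose in the tin with four others (two layers of two, one on top, all below the tin's rim)
- tin: the same deep tin, its origin at the centre of its underside, axes as above
- pan: the same low pan, its origin at the centre of its underside, axes as above
- mesh (a point): centre of the mesh top of the fixed soldering grate, 45 mm above the bench. Mesh 370 mm along its x (away from the robot, bar a small yaw), 350 mm along y; rim 6 mm thick, 8 mm above the mesh. The block leaves a bare strip 125 mm wide on each side, its middle 112 mm off in y. Jar and pot stand at the far ends of the strips, 130 mm off in x; each strip is free from the near rim up to them
- block: pale soldering block lying on the mesh, 200 mm (its x) x 100 mm x 30 mm tall, 0.9 kg, loose; origin at the centre of its underside, 45 mm nearer the robot than the mesh's centre
- jar: flux jar: squat closed white jar with a black lid, 80 mm across, 85 mm tall, on the mesh at the far end of one of the strips; origin at the centre of its underside
- pot: file pot: blue steel pipe stub 68 mm across and 90 mm tall with three wooden-handled files standing in it up to about 195 mm, at the far end of the other strip; origin at the centre of its underside
- magnifier: bench magnifier standing on the bench between the tins and the grate: round foot 80 mm across and 22 mm high, 12 mm post, and an upright black lens ring 96 mm across at its top, reaching 106 mm from the post along its x; 300 mm tall in all, 1.2 kg, loose; origin at the centre of the foot's underside
- file: loose file with a wooden handle lying on the bench, 220 mm along its x, 24 mm wide and tall, origin on its underside about mid-length
There are look-alikes about, which are no part of the job. Leave any orange or purple look-alike of the pan alone.

How it is judged (in metres and radians):
At the end, for the whole second after the job is handed in: Tin (all buckles inside) and empty pan stand upright, at rest on the mesh: tin in the strip on the jar's side, pan on the pot's side; each centre 70 to 155 mm off the mesh's middle line (y), from 110 mm before to 20 mm past its centre (x), lengthwise within 20 degrees of the mesh's x (((y of jar in the frame of mesh above 0 m and y of tin_center in the frame of mesh between 0.07 and 0.155 m and y of pan_center in the frame of mesh between -0.155 and -0.07 m) or (y of jar in the frame of mesh below 0 m and y of tin_center in the frame of mesh between -0.155 and -0.07 m and y of pan_center in the frame of mesh between 0.07 and 0.155 m)) and x of tin_center in the frame of mesh between -0.11 and 0.02 m and x of pan_center in the frame of mesh between -0.11 and 0.02 m and z of tin_center in the frame of mesh between 0.021 and 0.033 m and z of pan_center in the frame of mesh between 0.007 and 0.019 m and angle between the x axis of each of tin_center, pan_center and the x axis of mesh, either way round below 0.35 rad and angle between each of tin_center, pan_center's own z axis and vertical below 0.08 rad and linear speed of each of tin, pan below 0.02 m/s and x of buckle0_center in the frame of tin between -0.08 and 0.08 m and y of buckle0_center in the frame of tin between -0.0225 and 0.0225 m and z of buckle0_center in the frame of tin between 0 and 0.054 m and x of buckle1_center in the frame of tin between -0.08 and 0.08 m and y of buckle1_center in the frame of tin between -0.0225 and 0.0225 m and z of buckle1_center in the frame of tin between 0 and 0.054 m and x of buckle2_center in the frame of tin between -0.08 and 0.08 m and y of buckle2_center in the frame of tin between -0.0225 and 0.0225 m and z of buckle2_center in the frame of tin between 0 and 0.054 m and x of buckle3_center in the frame of tin between -0.08 and 0.08 m and y of buckle3_center in the frame of tin between -0.0225 and 0.0225 m and z of buckle3_center in the frame of tin between 0 and 0.054 m and x of buckle4_center in the frame of tin between -0.08 and 0.08 m and y of buckle4_center in the frame of tin between -0.0225 and 0.0225 m and z of buckle4_center in the frame of tin between 0 and 0.054 m); the robot touches nothing.
It fails at once if the loaded tin is dropped or slammed onto the grate (moving faster than 0.4 m/s within 25 mm of the mesh) (x of tin_center in the frame of mesh between -0.185 and 0.185 m and y of tin_center in the frame of mesh between -0.175 and 0.175 m and z of tin_center in the frame of mesh below 0.052 m and linear speed of tin above 0.4 m/s).
It fails at once if a buckle leaves the tin (distance between any of buckle0_center, buckle1_center, buckle2_center, buckle3_center, buckle4_center and tin_center above 0.09 m).
It fails at once if the loaded tin is tipped more than 20 degrees from level (angle between tin_center's own z axis and vertical above 0.35 rad).
It fails at once if the soldering block, flux jar, file pot, magnifier or loose file is shifted more than 25 mm or knocked over (distance of any of block, jar, pot, magnifier, file from where it was at the start of the episode above 0.025 m or angle between any of jar, pot, magnifier's own z axis and vertical above 0.35 rad).
It also fails if it takes over 67 s, if anything falls off the work surface, if the arm or the gripper's body presses on something with over 40 N, if the wrist force passes 120 N, or if a joint passes its speed limit or range.

## Working session

There is one attempt and no reset: what is moved stays moved. The work goes in short steps, Python scripts to look and compute and a tool call to move; the robot and the scene stay as the last step left them, time stands still between calls to the robot, and variables do not carry over. Pictures are saved under pics/ and viewed, and the job is handed in when it is done.

Besides the shell and the picture viewer there is one more tool, called after "Call:" in YAML: its name, and indented under it one key for each argument. carry_out: Moves the arm, as the interface text tells. Its arguments: {"type":"object","properties":{"translation":{"type":"array","items":{"type":"array","items":{"type":"number"}}},"turn":{"type":"array","items":{"type":"number"}},"gripper":{"type":"array","items":{"type":"number"}},"squeeze":{"type":"number"}},"required":["translation","turn","gripper"]}

```bash
mkdir -p pics; python3 - <<'E'
from cell import *
import cv2
print(telemetry.get_obs())
for n in ["side","top","wrist"]:
    c=get_calibration(n); print(n,c)
    cv2.imwrite(f"pics/{n}0.png",read_camera(n)[:,:,::-1])
E
```

```text
{'time_s': 0.0, 'qpos': array([-72.24282281,  18.43978577,  -4.01485999,  83.17604915,
         1.2946108 ,  78.5397792 ,  -3.2603059 ]), 'joint_velocities': array([ 0.0284175 ,  0.13596927, -0.07512344, -0.13853664, -0.01792541,
       -0.05216992, -0.00399995]), 'effort': array([-7.76639672e-05, -4.91296971e+01, -4.03763736e-01, -3.12533462e+01,
       -6.39255135e-02,  4.40199778e-02,  1.83264392e-04]), 'tool_pos': array([0.18938618, 0.621231  , 0.22944312]), 'tool_rot': array([1.79994412e+02, 1.10394909e-01, 7.30515717e+01]), 'force': array([ 0.43072543, -0.40995891,  0.79412652]), 'wrist_torque': array([ 0.01328831,  0.03024556, -0.0302209 ]), 'grip_width': 0.08742607050993402}
side {'fx': 461.5871015360239, 'fy': 461.5871015360239, 'cx': 281.99707506556985, 'cy': 211.26094808098873, 'R': array([[ 0.8236633 , -0.56696959, -0.01114662],
       [-0.42684889, -0.60692321, -0.67040603],
       [ 0.37333469,  0.55694677, -0.74191071]]), 't': array([-0.51539716,  0.15036777,  1.47572892])}
top {'fx': 414.06926442263426, 'fy': 414.06926442263426, 'cx': 281.82088116852657, 'cy': 212.88008069225896, 'R': array([[ 0.00517251, -0.99981296,  0.01863591],
       [-0.99732686, -0.00651619, -0.07277829],
       [ 0.07288611, -0.01820965, -0.99717402]]), 't': array([-0.17655859,  0.48364538,  1.09833954])}
wrist {'fx': 325.19226210127806, 'fy': 325.19226210127806, 'cx': 280.544758796074, 'cy': 210.03115942198482, 'R': array([[ 0.29089549,  0.95675267, -0.00203327],
       [ 0.92238708, -0.27988107,  0.26621169],
       [ 0.25412968, -0.07931524, -0.96391244]]), 't': array([-0.64868196, -0.03226093,  0.39037565])}
```

View pics/top0.png

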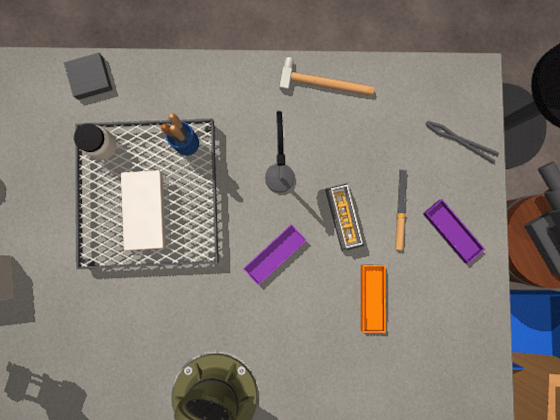

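View pics/side0.png

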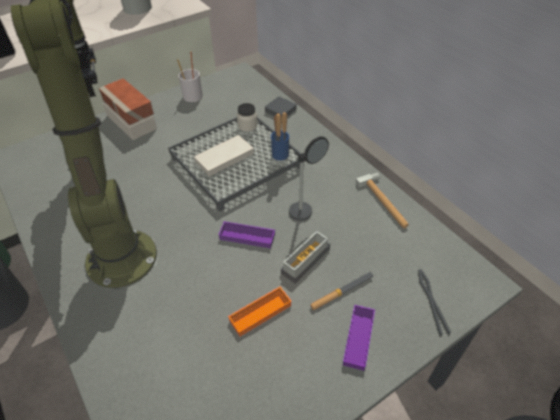

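View pics/wrist0.png

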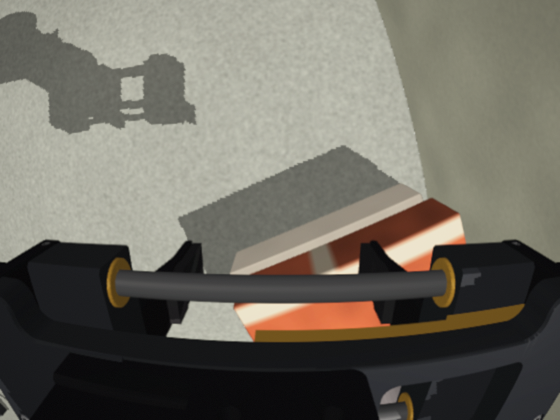

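The station is clear: the grate is at top px (148,195), with the jar at (93,140) on the left (+y) side and the pot at (180,137) on the right (−y) side. The magnifier foot is at (280,178). Pan candidates in the top view are grey with the tin inside (345,217), purple (276,255), purple (454,231) and orange (373,298). Only the grey one is dark steel with a buckle tin in it. Next I'll confirm it in an enlarged crop and measure.

```bash
cat > h.py <<'E'
import numpy as np, cv2
from cell import *
def ray(c,u,v):
    d=np.array([(u-c["cx"])/c["fx"],(v-c["cy"])/c["fy"],1.0]); R=np.array(c["R"]);t=np.array(c["t"])
    return -R.T@t, R.T@d
def onplane(c,u,v,z):
    o,d=ray(c,u,v); return o+d*(z-o[2])/d[2]
def proj(c,X):
    p=np.array(c["R"])@np.array(X)+np.array(c["t"]); return c["cx"]+c["fx"]*p[0]/p[2],c["cy"]+c["fy"]*p[1]/p[2]
E
python3 - <<'E'
from h import *
im=cv2.imread("pics/top0.png"); s=cv2.imread("pics/side0.png")
a=cv2.resize(im[172:262,305:385],None,fx=6,fy=6,interpolation=cv2.INTER_NEAREST)
cv2.imwrite("pics/ctin.png",a)
b=cv2.resize(im[105:285,60:235],None,fx=3.3,fy=3.3,interpolation=cv2.INTER_CUBIC)
cv2.imwrite("pics/cgrate.png",b)
cv2.imwrite("pics/cside.png",cv2.resize(s[95:290,160:350],None,fx=3,fy=3,interpolation=cv2.INTER_CUBIC))
E
```

```text
(no output)
```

View pics/ctin.png

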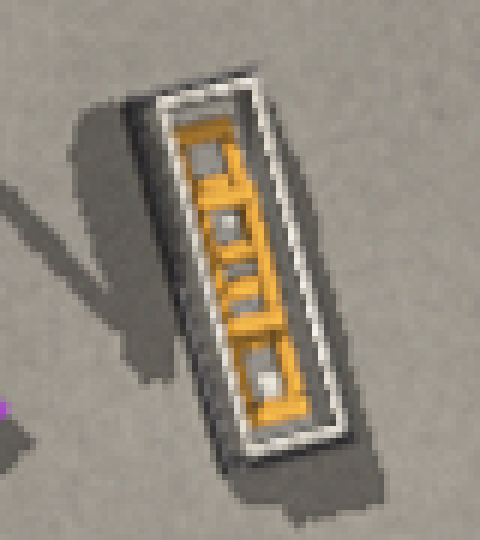

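View pics/cgrate.png

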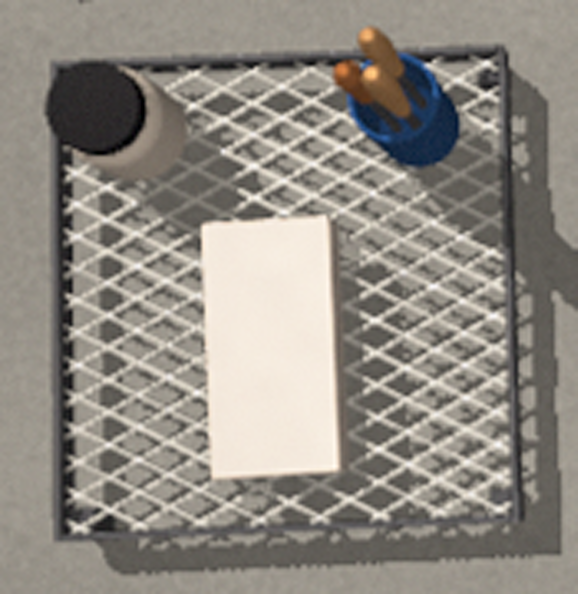

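View pics/cside.png

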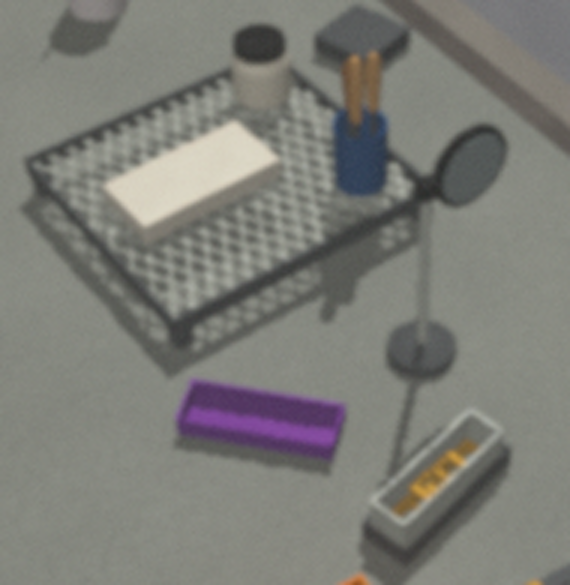

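```bash
python3 - <<'E'
from h import *
c=get_calibration("top"); cs=get_calibration("side")
def rect(px,k,off,z,cal,name):
    P=np.array([onplane(cal,u/k+off[0]-.5,v/k+off[1]-.5,z)[:2] for u,v in px])
    ctr=P.mean(0); d=(P[0]-P[3]+P[1]-P[2])/2
    w=(P[1]-P[2]+P[0]-P[3])
    print(name,"ctr",ctr.round(4),"yaw",np.degrees(np.arctan2(d[1],d[0])).round(2),"sides",np.linalg.norm(np.roll(P,-1,0)-P,axis=1).round(4))
# order TL TR BR BL
rect([(157,103),(259,75),(348,433),(247,458)],6,(305,172),.0565,c,"tin")
rect([(201,224),(331,214),(340,470),(210,479)],3.3,(60,105),.075,c,"block")
rect([(52,62),(506,46),(523,522),(55,541)],3.3,(60,105),.053,c,"grate rim")
# side view: tin rim: far-left.. order far-left, far-right, near-right, near-left
rect([(472,410),(504,434),(405,525),(370,498)],3,(160,95),.0565,cs,"tin side")
rect([(236,123),(281,160),(149,230),(105,186)],3,(160,95),.075,cs,"block side")
for n,z,p,cal in [("pot top",.135,(403/3.3+60,104/3.3+105),c),("jar top",.13,(96/3.3+60,108/3.3+105),c),("mag foot",.022,(280,178),c),("mag ring far",.27,(280,112),c),("mag ring near",.27,(281,160),c)]:
    print(n,onplane(cal,*p,z).round(3))
E
```

```text
tin ctr [ 0.4752 -0.3425] yaw 13.79 sides [0.0466 0.1608 0.0454 0.1594]
block ctr [0.4874 0.1852] yaw 3.7 sides [0.1006 0.199  0.0992 0.1977]
grate rim ctr [0.5338 0.1824] yaw 2.85 sides [0.3615 0.3808 0.3634 0.38  ]
tin side ctr [ 0.4778 -0.3453] yaw 12.3 sides [0.0457 0.1554 0.0479 0.1572]
block side ctr [0.4902 0.1779] yaw 4.38 sides [0.0952 0.1959 0.1007 0.1935]
pot top [0.661 0.073 0.135]
jar top [0.658 0.3   0.13 ]
mag foot [ 0.579 -0.168  0.022]
mag ring far [ 0.682 -0.164  0.27 ]
mag ring near [ 0.578 -0.167  0.27 ]
```

```bash
cat >> h.py <<'E'
def go(x,y,z,yaw=None):
    o=telemetry.get_obs(); p=np.array(o["tool_pos"]); th=np.radians(o["tool_rot"][2])
    d=np.array([x,y,z])-p
    tx=np.array([np.cos(th),np.sin(th),0]); ty=np.array([np.sin(th),-np.cos(th),0])
    t=0 if yaw is None else -((np.radians(yaw)-th+np.pi)%(2*np.pi)-np.pi)
    print("pose",p.round(4),np.round(o["tool_rot"],2),"t",round(o["time_s"],2),"w",round(o["grip_width"],4),"| shift cm",np.round([d@tx*100,d@ty*100,-d[2]*100],2),"turn",round(t,3), "rows",round(max(np.linalg.norm(d)/.0625,abs(t)/.1868),1))
E
python3 -c "
from h import *
go(.4,.4,.36,0); go(.47,.2,.36,0)"
```

```text
pose [0.1894 0.6214 0.2297] [1.7999e+02 8.0000e-02 7.3050e+01] t 0.15 w 0.0872 | shift cm [-15.04  26.6  -13.03] turn 1.275 rows 6.8
pose [0.1894 0.6214 0.2297] [1.7999e+02 8.0000e-02 7.3050e+01] t 0.15 w 0.0872 | shift cm [-32.13  39.12 -13.03] turn 1.275 rows 8.4
```

Call:
carry_out:
  translation:
    - [0,0,-6]
    - [0,0,-12]
    - [-3,3,-13]
    - [-6,6,-13]
    - [-10,10,-13]
  turn: [0,0.18,0.36,0.54,0.72]
  gripper: [1,1,1,1,1]

```text
time_s: 0.78
tool_pos: [0.2558, 0.4963, 0.3601]
tool_rot: [-180.0, 0.0, 31.6]
force: [1.1, -0.4, -0.2]
grip_width: 0.0869
```

```bash
python3 -c "
from h import *
go(.47,.2,.36,-20)
go(.47,0,.36,-40)"
```

```text
pose [0.2558 0.4963 0.3601] [-1.7999e+02  2.0000e-02  3.1580e+01] t 0.78 w 0.0869 | shift cm [2.730e+00 3.646e+01 1.000e-02] turn 0.9 rows 5.9
pose [0.2558 0.4963 0.3601] [-1.7999e+02  2.0000e-02  3.1580e+01] t 0.78 w 0.0869 | shift cm [-7.74e+00  5.35e+01  1.00e-02] turn 1.249 rows 8.6
```

Call:
carry_out:
  translation:
    - [0.5,6,0]
    - [1,12,0]
    - [1.5,18,0]
    - [2,24,0]
    - [2,30,0]
  turn: [0.18,0.36,0.54,0.72,0.9]
  gripper: [1,1,1,1,1]

```text
time_s: 1.4
tool_pos: [0.432, 0.2507, 0.3604]
tool_rot: [-180.0, -0.0, -20.1]
force: [0.7, -0.1, 0.2]
grip_width: 0.087
```

```bash
python3 -c "
from h import *
go(.46,0,.36,-70);go(.46,-.2,.36,-76.5)
"
```

```text
pose [0.432  0.2507 0.3604] [-179.99   -0.    -20.11] t 1.4 w 0.087 | shift cm [11.25 22.58  0.04] turn 0.871 rows 4.7
pose [0.432  0.2507 0.3604] [-179.99   -0.    -20.11] t 1.4 w 0.087 | shift cm [1.813e+01 4.136e+01 4.000e-02] turn 0.984 rows 7.2
```

Call:
carry_out:
  translation:
    - [3,5,0]
    - [6,10,0]
    - [8.5,15.5,0]
    - [11,21,0]
    - [13,26.5,0]
  turn: [0.18,0.36,0.54,0.72,0.9]
  gripper: [1,1,1,1,1]

```text
time_s: 2.02
tool_pos: [0.4636, -0.0429, 0.3604]
tool_rot: [-180.0, 0.0, -71.7]
force: [1.1, 0.4, 0.3]
grip_width: 0.0872
```

```bash
python3 -c "
from h import *
go(.476,-.343,.36,-77)
"
```

```text
pose [ 0.4636 -0.0429  0.3604] [-1.7997e+02  1.0000e-02 -7.1690e+01] t 2.02 w 0.0872 | shift cm [28.88  8.25  0.04] turn 0.093 rows 4.8
```

Call:
carry_out:
  translation:
    - [5.8,1.6,0]
    - [11.6,3.2,0]
    - [17.4,4.8,0]
    - [23.2,6.4,0]
    - [28.9,8.2,0]
  turn: [0.02,0.04,0.06,0.08,0.09]
  gripper: [1,1,1,1,1]

```text
time_s: 2.65
tool_pos: [0.4789, -0.3421, 0.3608]
tool_rot: [-179.9, 0.0, -76.4]
force: [0.1, -0.7, 0.3]
grip_width: 0.0873
```

```bash
python3 -c "
from h import *
go(.476,-.343,.16,-76.5)
cv2.imwrite('pics/w1.png',read_camera('wrist')[:,:,::-1])
"
```

```text
pose [ 0.4789 -0.3421  0.3608] [-179.93    0.    -76.41] t 2.65 w 0.0873 | shift cm [2.000e-02 3.000e-01 2.008e+01] turn 0.002 rows 3.2
```

View pics/w1.png

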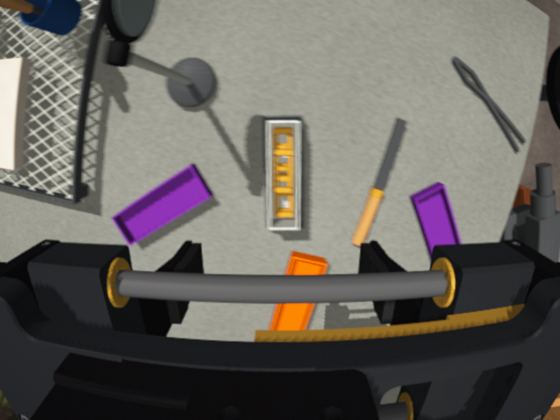

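The wrist view shows the tin at (283,174), parallel to the jaws' normal. It is clear of the magnifier foot at (190,82). I'll cast the rim corners to check the position.

```bash
cat >> h.py <<'E'
def fish(c,u,v,z):
    x=(u-c["cx"])/c["fx"];y=(v-c["cy"])/c["fy"];r=np.hypot(x,y)
    d=np.array([np.sin(r)*x/r,np.sin(r)*y/r,np.cos(r)]);R=np.array(c["R"]);o=-R.T@np.array(c["t"]);d=R.T@d
    return o+d*(z-o[2])/d[2]
E
python3 - <<'E'
from h import *
im=cv2.imread("pics/w1.png"); cv2.imwrite("pics/w1c.png",cv2.resize(im[105:245,245:325],None,fx=4,fy=4,interpolation=cv2.INTER_CUBIC))
c=get_calibration("wrist")
P=np.array([fish(c,u,v,.0565)[:2] for u,v in [(265,118.5),(301,118.5),(301,229.5),(266,229.5)]])
d=P[0]-P[3]+P[1]-P[2]
print(P.mean(0),np.degrees(np.arctan2(d[1],d[0])),np.linalg.norm(np.roll(P,-1,0)-P,axis=1))
E
```

```text
[ 0.471235   -0.35878402] 13.307014435257038 [0.04986107 0.1620927  0.05205391 0.16185842]
```

View pics/w1c.png

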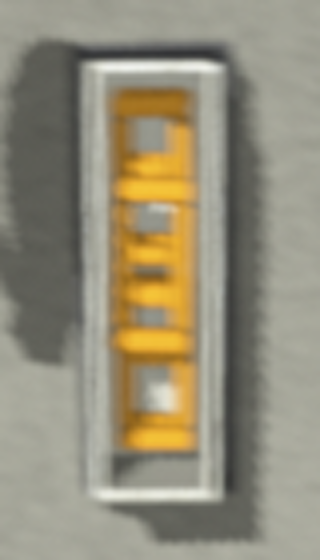

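```bash
python3 - <<'E'
from h import *
c=get_calibration("wrist"); go(.476,-.343,.16,-76.5)
R=np.array(c["R"]); o=-R.T@np.array(c["t"]); print("cam",o,"axis",R[2])
th=np.radians(-76.4);p=np.array([.4789,-.3421,.3608]);d=o-p
print("in tool x,y",d[0]*np.cos(th)+d[1]*np.sin(th),d[0]*np.sin(th)-d[1]*np.cos(th))
ct=get_calibration("top")
for n,u,v,z in [("foot",191,82,.022),("grate corner",80,195,.053),("grate nr",80,199,.05)]:print(n,fish(c,u,v,z).round(4))
for n,u,v,z in [("foot",280,178,.022),("grate corner",523/3.3+59.5,522/3.3+104.5,.053)]:print(n,onplane(ct,u,v,z).round(4))
E
```

```text
pose [ 0.4754 -0.3514  0.3588] [179.63  -0.43 -77.08] t 2.7 w 0.0869 | shift cm [-0.8  -0.24 19.88] turn -0.01 rows 3.2
cam [ 0.54727872 -0.33398012  0.51235875] axis [-0.26674643 -0.06830636 -0.96134311]
in tool x,y 0.00818651033073368 -0.0683707796223694
foot [ 0.5775 -0.1915  0.022 ]
grate corner [ 0.3712 -0.0369  0.053 ]
grate nr [ 0.3631 -0.0353  0.05  ]
foot [ 0.5792 -0.1683  0.022 ]
grate corner [ 0.3519 -0.0086  0.053 ]
```

The arm was still swinging when I took that shot, so it isn't a valid reading. I'll descend, let it settle and look again.

Call:
carry_out:
  translation:
    - [0,0,4]
    - [0,0,8]
    - [0,0,12]
    - [0,0,15]
    - [0,0,15]
  turn: [0,0,0,0,0]
  gripper: [1,1,1,1,1]

```text
time_s: 3.32
tool_pos: [0.4774, -0.3393, 0.2083]
tool_rot: [179.8, 0.2, -76.5]
force: [0.1, -0.1, 1.5]
grip_width: 0.0866
```

Call:
carry_out:
  translation:
    - [0,0,0]
    - [0,0,0]
    - [0,0,0]
  turn: [0,0,0]
  gripper: [1,1,1]

```text
time_s: 3.7
tool_pos: [0.4791, -0.3412, 0.2116]
tool_rot: [-179.9, -0.1, -76.5]
force: [0.2, -0.4, 0.2]
grip_width: 0.0868
```

```bash
python3 - <<'E'
from h import *
import pickle
go(.476,-.343,.16,-76.5)
c=get_calibration("wrist"); im=read_camera('wrist')[:,:,::-1]
go(.476,-.343,.16,-76.5)
pickle.dump(c,open("w2.pkl","wb")); cv2.imwrite("pics/w2.png",im)
E
```

```text
pose [ 0.4791 -0.3412  0.2116] [-1.7991e+02 -6.0000e-02 -7.6490e+01] t 3.7 w 0.0868 | shift cm [0.1  0.35 5.16] turn 0.0 rows 0.8
pose [ 0.479  -0.3411  0.2114] [-1.7993e+02 -4.0000e-02 -7.6480e+01] t 3.75 w 0.0868 | shift cm [0.11 0.34 5.14] turn 0.0 rows 0.8
```

View pics/w2.png

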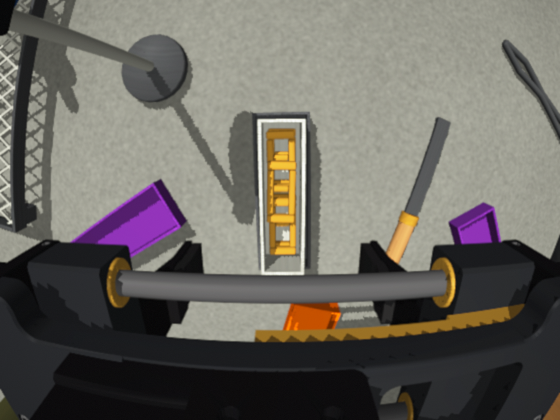

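```bash
python3 - <<'E'
from h import *
import pickle
c=pickle.load(open("w2.pkl","rb"))
P=np.array([fish(c,u,v,.0565)[:2] for u,v in [(257.5,119),(306.5,119),(304,274),(261.5,274)]])
d=P[0]-P[3]+P[1]-P[2]
print(P.mean(0),np.degrees(np.arctan2(d[1],d[0])),np.linalg.norm(np.roll(P,-1,0)-P,axis=1))
x,y=P.mean(0); go(x,y,.043,-77)
im=cv2.imread("pics/w2.png"); cv2.imwrite("pics/w2c.png",cv2.resize(im[105:285,240:325],None,fx=3,fy=3,interpolation=cv2.INTER_CUBIC))
E
```

```text
[ 0.4757758  -0.34422483] 13.899399101345825 [0.04607656 0.15926167 0.04505434 0.15917395]
pose [ 0.479  -0.3411  0.2114] [-1.7993e+02 -4.0000e-02 -7.6480e+01] t 3.75 w 0.0868 | shift cm [ 0.23  0.39 16.84] turn 0.009 rows 2.7
```

View pics/w2c.png

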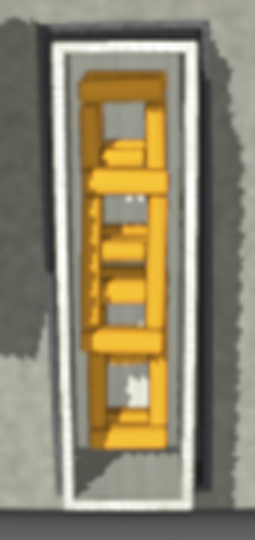

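Call:
carry_out:
  translation:
    - [0.2,0.4,4]
    - [0.2,0.4,8]
    - [0.2,0.4,11.5]
    - [0.2,0.4,13.5]
    - [0.2,0.4,15]
  turn: [0.01,0.01,0.01,0.01,0.01]
  gripper: [1,1,1,1,1]

```text
time_s: 4.38
tool_pos: [0.4755, -0.3439, 0.0602]
tool_rot: [-180.0, -0.0, -77.1]
force: [0.4, 0.8, -0.7]
grip_width: 0.0872
```

Call:
carry_out:
  translation:
    - [0,0,0.7]
    - [0,0,1.4]
    - [0,0,1.8]
    - [0,0,1.8]
  turn: [0,0,0,0]
  gripper: [1,1,1,1]

```text
time_s: 4.88
tool_pos: [0.4753, -0.3437, 0.0426]
tool_rot: [-180.0, -0.0, -77.1]
force: [0.3, -0.0, -0.0]
grip_width: 0.0868
```

```bash
python3 -c "
from h import *
go(.4757,-.344,.039,-76.5)
"
```

```text
pose [ 0.4753 -0.3437  0.0426] [-179.99   -0.    -77.06] t 4.88 w 0.0868 | shift cm [ 0.03 -0.03  0.36] turn -0.01 rows 0.1
```

Call:
carry_out:
  translation:
    - [0,0,0.3]
    - [0,0,0.4]
    - [0,0,0.4]
    - [0,0,0.4]
    - [0,0,0.4]
  turn: [0,0,0,0,0]
  gripper: [0.8,0.6,0.52,0.45,0.3]
  squeeze: 50

```text
time_s: 5.5
tool_pos: [0.4752, -0.3437, 0.0386]
tool_rot: [-180.0, 0.0, -77.1]
force: [-0.8, 4.3, 3.1]
grip_width: 0.0449
```

Call:
carry_out:
  translation:
    - [0,0,0]
    - [0,0,0]
    - [0,0,0]
  turn: [0,0,0]
  gripper: [0.2,0.2,0.2]

```text
time_s: 5.88
tool_pos: [0.4752, -0.3436, 0.0386]
tool_rot: [-180.0, 0.0, -77.1]
force: [-0.8, 0.3, 1.7]
grip_width: 0.0444
```

Call:
carry_out:
  translation:
    - [0,0,-0.3]
    - [0,0,-0.8]
    - [0,0,-1.5]
    - [0,0,-2.5]
    - [0,0,-3.7]
  turn: [0,0,0,0,0]
  gripper: [0.2,0.2,0.2,0.2,0.2]

```text
time_s: 6.5
tool_pos: [0.4752, -0.3438, 0.0763]
tool_rot: [-180.0, 0.0, -77.1]
force: [1.1, 0.4, -5.8]
grip_width: 0.0448
```

Call:
carry_out:
  translation:
    - [0,0,-1.2]
    - [0,0,-2]
    - [0,0,-2.4]
    - [0,0,-2.4]
  turn: [0,0,0,0]
  gripper: [0.2,0.2,0.2,0.2]

```text
time_s: 7.0
tool_pos: [0.4753, -0.3437, 0.0997]
tool_rot: [-180.0, 0.0, -77.1]
force: [-0.2, 0.2, -6.2]
grip_width: 0.045
```

```bash
python3 -c "
from h import *
go(.44,-.2,.21,-87)
cv2.imwrite('pics/w3.png',read_camera('wrist')[:,:,::-1])
cv2.imwrite('pics/s3.png',cv2.resize(read_camera('side')[150:330,220:400,::-1],None,fx=3,fy=3))
print(telemetry.get_obs()['force'])
"
```

```text
pose [ 0.4753 -0.3437  0.0997] [-179.98    0.    -77.06] t 7.0 w 0.045 | shift cm [-14.79   0.22 -11.03] turn 0.174 rows 3.0
[ 0.65795674  0.42734347 -6.12091933]
```

View pics/w3.png

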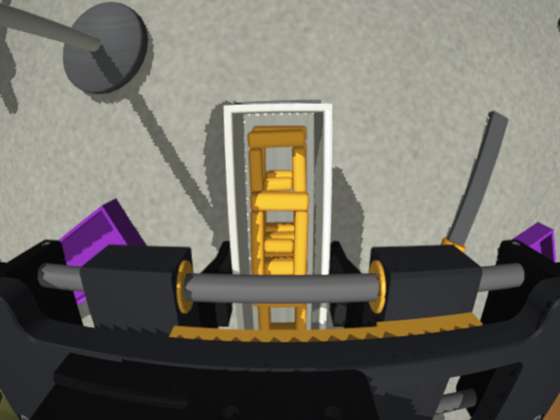

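View pics/s3.png

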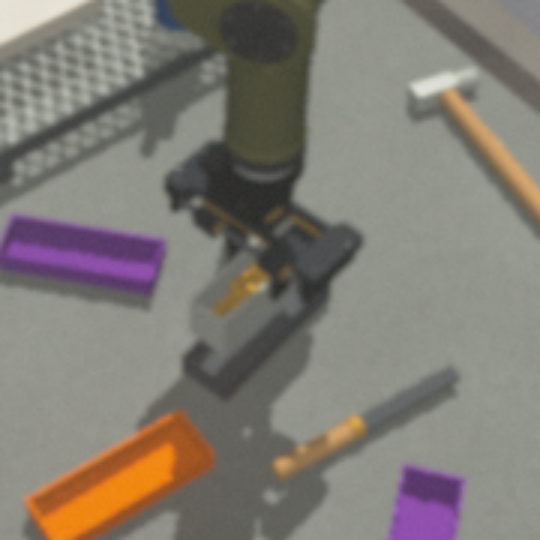

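The tin is lifted level with its buckles, and the pan stayed on the bench. Next I'll carry it across on the near side of the magnifier.

Call:
carry_out:
  translation:
    - [-0.6,0.1,-1]
    - [-2,0.5,-2.8]
    - [-4.2,1,-5]
    - [-6.8,1,-7.2]
    - [-9.6,0.8,-9]
  turn: [0.01,0.03,0.06,0.09,0.12]
  gripper: [0.2,0.2,0.2,0.2,0.2]

```text
time_s: 7.72
tool_pos: [0.4452, -0.2517, 0.1904]
tool_rot: [-180.0, 0.0, -84.1]
force: [0.2, 0.7, -5.5]
grip_width: 0.0446
```

```bash
python3 -c "
from h import *
go(.44,-.1,.21,-87)
"
```

```text
pose [ 0.4452 -0.2517  0.1904] [-1.7998e+02  3.0000e-02 -8.4120e+01] t 7.72 w 0.0446 | shift cm [-15.14  -1.03  -1.96] turn 0.05 rows 2.4
```

Call:
carry_out:
  translation:
    - [-3,-0.2,-1]
    - [-6,-0.5,-1.8]
    - [-9,-0.8,-2]
    - [-12,-1.1,-2]
    - [-15,-1.4,-2]
  turn: [0.02,0.04,0.05,0.05,0.05]
  gripper: [0.2,0.2,0.2,0.2,0.2]

```text
time_s: 8.35
tool_pos: [0.4435, -0.1007, 0.2098]
tool_rot: [-180.0, 0.1, -86.9]
force: [-0.1, -0.3, -6.0]
grip_width: 0.0446
```

```bash
python3 -c "
from h import *
go(.44,.05,.21,-87)
"
```

```text
pose [ 0.4435 -0.1007  0.2098] [-1.7996e+02  8.0000e-02 -8.6890e+01] t 8.35 w 0.0446 | shift cm [-15.07  -0.47  -0.02] turn 0.002 rows 2.4
```

Call:
carry_out:
  translation:
    - [-3,-0.2,0]
    - [-6,-0.4,0]
    - [-9,-0.6,0]
    - [-12.5,-0.8,0]
    - [-16,-1,0]
  turn: [0,0,0,0,0]
  gripper: [0.2,0.2,0.2,0.2,0.2]

```text
time_s: 8.98
tool_pos: [0.4447, 0.0594, 0.2098]
tool_rot: [-180.0, 0.0, -86.9]
force: [0.6, -0.1, -6.6]
grip_width: 0.0446
```

```bash
python3 -c "
from h import *
go(.4835,.292,.21,-87)
"
```

```text
pose [0.4447 0.0594 0.2098] [-1.7999e+02  5.0000e-02 -8.6910e+01] t 8.97 w 0.0446 | shift cm [-2.301e+01 -5.130e+00 -2.000e-02] turn 0.002 rows 3.8
```

Call:
carry_out:
  translation:
    - [-3.5,-0.7,0]
    - [-7,-1.4,0]
    - [-10.5,-2.2,0]
    - [-14,-3,0]
    - [-17.5,-3.8,0]
  turn: [0,0,0,0,0]
  gripper: [0.2,0.2,0.2,0.2,0.2]

```text
time_s: 9.6
tool_pos: [0.4732, 0.2364, 0.2098]
tool_rot: [180.0, -0.0, -86.9]
force: [0.1, -0.9, -5.5]
grip_width: 0.0446
```

Call:
carry_out:
  translation:
    - [-2.8,-0.7,0]
    - [-4.4,-1.1,0]
    - [-5.3,-1.3,0]
    - [-5.5,-1.3,0]
    - [-5.5,-1.3,0]
  turn: [0,0,0,0,0]
  gripper: [0.2,0.2,0.2,0.2,0.2]

```text
time_s: 10.22
tool_pos: [0.4832, 0.2904, 0.2096]
tool_rot: [180.0, -0.0, -86.9]
force: [1.0, 0.3, -5.1]
grip_width: 0.0447
```

```bash
python3 -c "
from h import *
go(.4835,.292,.082,-87)
cv2.imwrite('pics/w4.png',read_camera('wrist')[:,:,::-1])
cv2.imwrite('pics/t4.png',read_camera('top')[:,:,::-1])
cv2.imwrite('pics/s4.png',cv2.resize(read_camera('side')[60:240,130:350,::-1],None,fx=3,fy=3))
"
```

```text
pose [0.4832 0.2904 0.2096] [ 1.7999e+02 -2.0000e-02 -8.6880e+01] t 10.22 w 0.0447 | shift cm [-0.16 -0.04 12.76] turn 0.002 rows 2.0
```

View pics/w4.png

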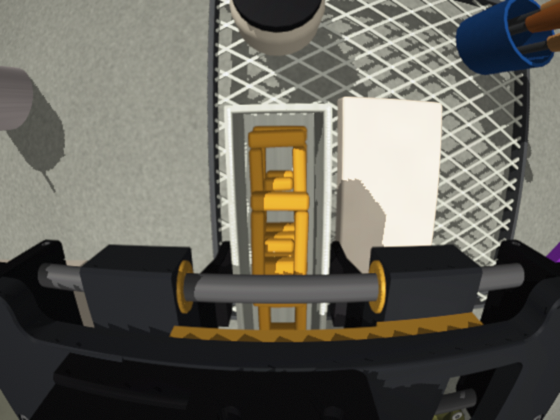

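View pics/s4.png

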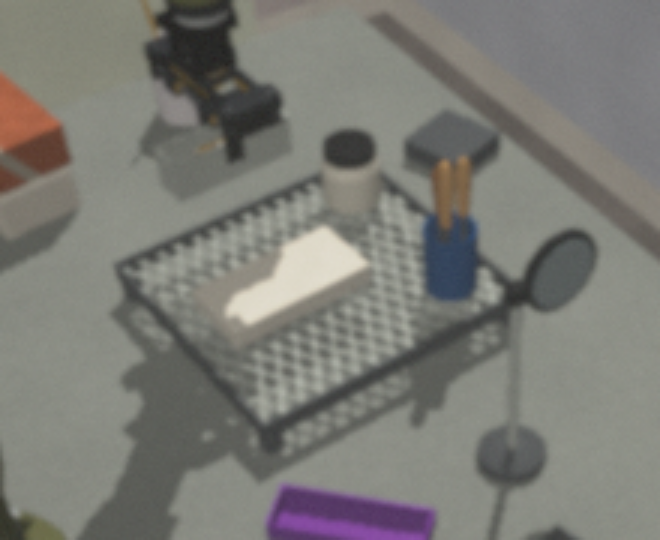

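Level and above the strip between the block and the grate's left rim. Lowering gently.

Call:
carry_out:
  translation:
    - [-0.1,0,1]
    - [-0.3,0,3]
    - [-0.3,0,5.5]
    - [-0.3,0,8]
    - [-0.3,0,9.8]
  turn: [0,0,0,0,0]
  gripper: [0.2,0.2,0.2,0.2,0.2]

```text
time_s: 11.0
tool_pos: [0.4822, 0.294, 0.1098]
tool_rot: [179.9, -0.1, -86.8]
force: [0.0, -0.0, -5.9]
grip_width: 0.0446
```

Call:
carry_out:
  translation:
    - [0,0,0.7]
    - [0,0,1.2]
    - [0,0,1.5]
    - [0,0,1.7]
    - [0,0,1.8]
  turn: [0,0,0,0,0]
  gripper: [0.2,0.2,0.2,0.2,0.2]

```text
time_s: 11.62
tool_pos: [0.4832, 0.2946, 0.0939]
tool_rot: [-180.0, 0.0, -86.8]
force: [0.2, -0.6, -5.9]
grip_width: 0.0445
```

Call:
carry_out:
  translation:
    - [0,0,0.3]
    - [0,0,0.6]
    - [0,0,0.8]
    - [0,0,0.9]
    - [0,0,1.0]
  turn: [0,0,0,0,0]
  gripper: [0.2,0.2,0.2,0.2,0.2]

```text
time_s: 12.25
tool_pos: [0.4831, 0.2945, 0.0835]
tool_rot: [-180.0, 0.0, -86.8]
force: [-0.3, -0.1, -5.9]
grip_width: 0.0444
```

Call:
carry_out:
  translation:
    - [0,0,0.1]
    - [0,0,0.2]
    - [0,0,0.2]
  turn: [0,0,0]
  gripper: [0.2,0.2,0.2]

```text
time_s: 12.62
tool_pos: [0.4829, 0.2945, 0.0815]
tool_rot: [180.0, -0.0, -86.8]
force: [-0.0, 0.4, -5.2]
grip_width: 0.0447
```

Call:
carry_out:
  translation:
    - [0,0,0.1]
    - [0,0,0.2]
    - [0,0,0.2]
  turn: [0,0,0]
  gripper: [0.2,0.2,0.2]

```text
time_s: 13.0
tool_pos: [0.4831, 0.2946, 0.0811]
tool_rot: [180.0, 0.0, -86.8]
force: [-4.0, -3.3, 5.2]
grip_width: 0.0444
```

In contact: the weight is now on the mesh. Opening partway.

Call:
carry_out:
  translation:
    - [0,0,-0.1]
    - [0,0,-0.1]
    - [0,0,-0.1]
    - [0,0,-0.1]
  turn: [0,0,0,0]
  gripper: [0.55,0.6,0.66,0.7]

```text
time_s: 13.5
tool_pos: [0.4831, 0.2946, 0.0806]
tool_rot: [-180.0, 0.0, -86.8]
force: [-0.1, -0.9, -0.0]
grip_width: 0.0583
```

Call:
carry_out:
  translation:
    - [0,0,-0.5]
    - [0,0,-2]
    - [0,0,-5]
    - [0,0,-9]
    - [0,0,-14]
  turn: [0,0,0,0,0]
  gripper: [0.7,0.7,0.7,0.7,0.7]

```text
time_s: 14.12
tool_pos: [0.4826, 0.2941, 0.2224]
tool_rot: [180.0, -0.0, -86.8]
force: [0.1, 0.4, -0.2]
grip_width: 0.0609
```

Call:
carry_out:
  translation:
    - [0,0,-5]
    - [0,0,-10]
    - [0,0,-12]
    - [0,0,-12]
  turn: [0,0,0,0]
  gripper: [1,1,1,1]

```text
time_s: 14.62
tool_pos: [0.4839, 0.2947, 0.3434]
tool_rot: [-179.8, 0.2, -86.8]
force: [0.1, -0.2, -0.0]
grip_width: 0.0854
```

```bash
python3 -c "
from h import *
go(.46,0,.36,-80)
cv2.imwrite('pics/w5.png',read_camera('wrist')[:,:,::-1])
"
```

```text
pose [0.4839 0.2947 0.3434] [-1.7977e+02  1.7000e-01 -8.6820e+01] t 14.62 w 0.0854 | shift cm [29.29  4.02 -1.66] turn -0.119 rows 4.7
```

View pics/w5.png

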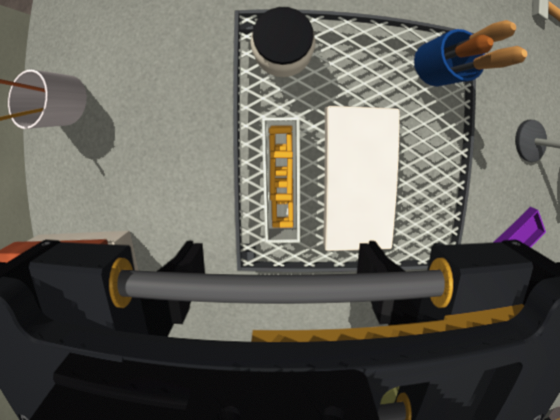

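The tin stands in the jar-side strip at (281,180), parallel to the block. Going back for the pan.

Call:
carry_out:
  translation:
    - [4,0.8,-1]
    - [9.5,2,-1.5]
    - [15,3,-1.5]
    - [20.5,3.6,-1.5]
    - [26,4,-1.5]
  turn: [-0.03,-0.06,-0.1,-0.13,-0.17]
  gripper: [1,1,1,1,1]

```text
time_s: 15.3
tool_pos: [0.4565, 0.0308, 0.3541]
tool_rot: [179.9, 0.0, -77.0]
force: [0.4, -0.2, -0.7]
grip_width: 0.0867
```

```bash
python3 -c "
from h import *
go(.455,-.22,.36,-76.5)
go(.476,-.344,.24,-76.5)
"
```

```text
pose [0.4565 0.0308 0.3541] [ 1.7989e+02  1.0000e-02 -7.6960e+01] t 15.3 w 0.0867 | shift cm [24.4   5.8  -0.59] turn -0.008 rows 4.0
pose [0.4565 0.0308 0.3541] [ 1.7989e+02  1.0000e-02 -7.6960e+01] t 15.3 w 0.0867 | shift cm [36.95  6.55 11.41] turn -0.008 rows 6.3
```

Call:
carry_out:
  translation:
    - [5.5,1.2,0]
    - [11,2.4,0]
    - [16.5,3.8,0]
    - [22,5,0]
    - [27.5,5.6,1]
  turn: [0,0,0,0,0]
  gripper: [1,1,1,1,1]

```text
time_s: 15.92
tool_pos: [0.4637, -0.2495, 0.3448]
tool_rot: [-179.9, 0.1, -77.0]
force: [0.9, 0.5, -1.0]
grip_width: 0.0872
```

Call:
carry_out:
  translation:
    - [4.5,0.5,3]
    - [7.5,0.8,7]
    - [9,0.9,10.5]
    - [9.4,0.9,13]
    - [9.4,0.9,14]
  turn: [0,0,0,0,0]
  gripper: [1,1,1,1,1]

```text
time_s: 16.55
tool_pos: [0.4751, -0.341, 0.2028]
tool_rot: [179.8, 0.1, -77.2]
force: [0.9, 0.0, 0.9]
grip_width: 0.0869
```

Call:
carry_out:
  translation:
    - [0,0,0]
    - [0,0,0]
    - [0,0,0]
  turn: [0,0,0]
  gripper: [1,1,1]

```text
time_s: 16.92
tool_pos: [0.4774, -0.3415, 0.2066]
tool_rot: [-179.9, -0.0, -77.0]
force: [0.3, 0.2, 0.4]
grip_width: 0.0871
```

```bash
python3 - <<'E'
from h import *
import pickle
go(.476,-.344,.2,-76.5)
c=get_calibration("wrist"); im=read_camera('wrist')[:,:,::-1]
go(.476,-.344,.2,-76.5)
pickle.dump(c,open("w6.pkl","wb")); cv2.imwrite("pics/w6.png",im)
cv2.imwrite("pics/w6c.png",cv2.resize(im[100:290,230:340],None,fx=3,fy=3,interpolation=cv2.INTER_CUBIC))
E
```

```text
pose [ 0.4774 -0.3415  0.2066] [-1.799e+02 -4.000e-02 -7.702e+01] t 16.93 w 0.0871 | shift cm [0.21 0.19 0.66] turn -0.009 rows 0.1
pose [ 0.4774 -0.3415  0.2065] [-1.7991e+02 -3.0000e-02 -7.7020e+01] t 16.98 w 0.0868 | shift cm [0.21 0.19 0.65] turn -0.009 rows 0.1
```

View pics/w6.png

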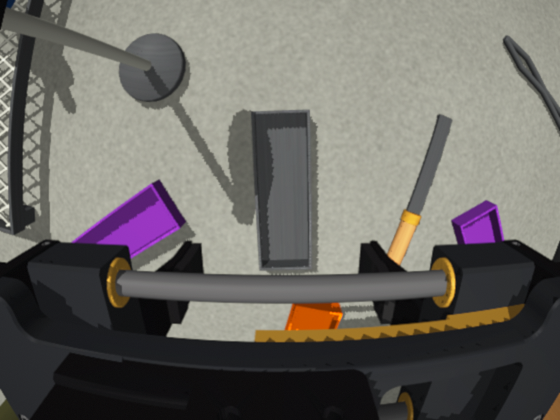

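View pics/w6c.png

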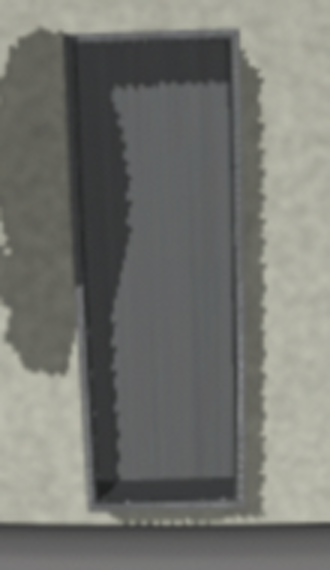

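The empty dark pan is at (284,190), alone and unobstructed. Measuring its rim at z=26 mm.

```bash
python3 - <<'E'
from h import *
import pickle
c=pickle.load(open("w6.pkl","rb"))
P=np.array([fish(c,u/3+230-.33,v/3+100-.33,.026)[:2] for u,v in [(66,36),(238,30),(240,503),(91,510)]])
d=P[0]-P[3]+P[1]-P[2]
yw=np.degrees(np.arctan2(d[1],d[0]))
print(P.mean(0),yw,np.linalg.norm(np.roll(P,-1,0)-P,axis=1))
x,y=P.mean(0); go(x,y,.02,yw-90)
E
```

```text
[ 0.47569131 -0.34458843] 14.688216277263436 [0.05831685 0.17362123 0.05666682 0.17447581]
pose [ 0.4774 -0.3415  0.2065] [-1.7991e+02 -3.0000e-02 -7.7020e+01] t 16.98 w 0.0868 | shift cm [ 0.26  0.23 18.65] turn -0.03 rows 3.0
```

Call:
carry_out:
  translation:
    - [0.2,0.2,4]
    - [0.2,0.2,8.5]
    - [0.2,0.2,12.5]
    - [0.2,0.2,15]
    - [0.2,0.2,16.5]
  turn: [-0.02,-0.02,-0.02,-0.02,-0.02]
  gripper: [1,1,1,1,1]

```text
time_s: 17.6
tool_pos: [0.4753, -0.3436, 0.0397]
tool_rot: [180.0, 0.0, -75.9]
force: [0.0, -0.3, -0.3]
grip_width: 0.0872
```

Call:
carry_out:
  translation:
    - [0,0,0.8]
    - [0,0,1.5]
    - [0,0,2.0]
    - [0,0,2.2]
  turn: [0,0,0,0]
  gripper: [1,1,1,1]

```text
time_s: 18.1
tool_pos: [0.4755, -0.344, 0.0187]
tool_rot: [-180.0, -0.0, -75.9]
force: [-0.3, 0.5, -0.1]
grip_width: 0.0866
```

```bash
python3 -c "
from h import *
go(.4757,-.3445,.016,-76)
"
```

```text
pose [ 0.4755 -0.344   0.0187] [-1.7997e+02 -1.0000e-02 -7.5910e+01] t 18.1 w 0.0866 | shift cm [ 0.05 -0.    0.27] turn 0.002 rows 0.0
```

Call:
carry_out:
  translation:
    - [0,0,0.2]
    - [0,0,0.3]
    - [0,0,0.3]
    - [0,0,0.3]
    - [0,0,0.3]
  turn: [0,0,0,0,0]
  gripper: [0.85,0.75,0.68,0.6,0.5]
  squeeze: 40

```text
time_s: 18.73
tool_pos: [0.4754, -0.344, 0.0156]
tool_rot: [-180.0, -0.0, -75.9]
force: [0.2, 0.1, -0.9]
grip_width: 0.0601
```

Call:
carry_out:
  translation:
    - [0,0,0]
    - [0,0,0]
    - [0,0,0]
  turn: [0,0,0]
  gripper: [0.4,0.4,0.4]

```text
time_s: 19.1
tool_pos: [0.4754, -0.344, 0.0157]
tool_rot: [-180.0, -0.0, -75.9]
force: [-0.1, -1.5, 1.7]
grip_width: 0.0599
```

Call:
carry_out:
  translation:
    - [0,0,-0.5]
    - [0,0,-1.5]
    - [0,0,-3]
    - [0,0,-5]
    - [0,0,-7]
  turn: [0,0,0,0,0]
  gripper: [0.4,0.4,0.4,0.4,0.4]

```text
time_s: 19.73
tool_pos: [0.4756, -0.3442, 0.0874]
tool_rot: [-179.9, -0.0, -75.9]
force: [0.6, -0.3, -1.6]
grip_width: 0.0596
```

```bash
python3 -c "
from h import *
go(.445,-.2,.21,-87)
cv2.imwrite('pics/w7.png',read_camera('wrist')[:,:,::-1])
"
```

```text
pose [ 0.4756 -0.3442  0.0874] [-1.7995e+02 -3.0000e-02 -7.5920e+01] t 19.73 w 0.0596 | shift cm [-14.73  -0.54 -12.26] turn 0.193 rows 3.1
```

View pics/w7.png

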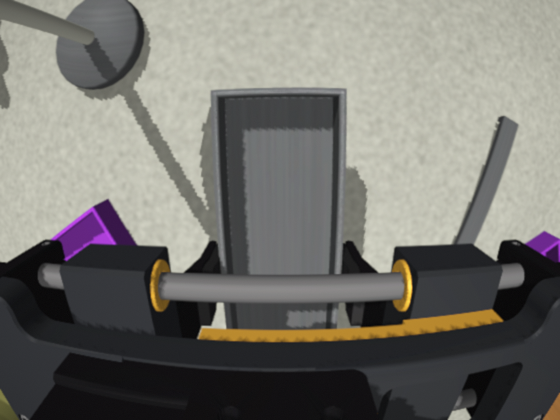

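The pan is held square. Carrying it around the magnifier.

Call:
carry_out:
  translation:
    - [-0.8,0.1,-1.5]
    - [-2.5,0.5,-4]
    - [-5,1,-7]
    - [-8.5,0.9,-10]
    - [-12,0.5,-12]
  turn: [0.02,0.05,0.09,0.14,0.18]
  gripper: [0.4,0.4,0.4,0.4,0.4]

```text
time_s: 20.4
tool_pos: [0.441, -0.2289, 0.2066]
tool_rot: [-180.0, -0.0, -86.4]
force: [-0.2, 1.9, -0.1]
grip_width: 0.0595
```

```bash
python3 -c "
from h import *
go(.445,-.06,.21,-87)
"
```

```text
pose [ 0.441  -0.2289  0.2066] [-1.7996e+02 -1.0000e-02 -8.6450e+01] t 20.4 w 0.0595 | shift cm [-16.83  -1.45  -0.34] turn 0.01 rows 2.7
```

Call:
carry_out:
  translation:
    - [-3.4,-0.2,0]
    - [-6.8,-0.4,0]
    - [-10.2,-0.6,0]
    - [-13.6,-0.8,0]
    - [-17,-1.2,0]
  turn: [0.01,0.01,0.01,0.01,0.01]
  gripper: [0.4,0.4,0.4,0.4,0.4]

```text
time_s: 21.02
tool_pos: [0.4419, -0.0577, 0.2059]
tool_rot: [-179.9, 0.1, -86.9]
force: [0.8, 0.4, -0.8]
grip_width: 0.0597
```

```bash
python3 -c "
from h import *
go(.494,.069,.21,-87)
"
```

```text
pose [ 0.4419 -0.0577  0.2059] [-1.7994e+02  9.0000e-02 -8.6870e+01] t 21.02 w 0.0597 | shift cm [-12.37  -5.9   -0.41] turn 0.002 rows 2.2
```

Call:
carry_out:
  translation:
    - [-3.4,-0.9,0]
    - [-6.8,-2.2,0]
    - [-9.6,-3.6,0]
    - [-11.6,-4.6,0]
    - [-12.4,-5,0]
  turn: [0,0,0,0,0]
  gripper: [0.4,0.4,0.4,0.4,0.4]

```text
time_s: 21.65
tool_pos: [0.4853, 0.0689, 0.2056]
tool_rot: [180.0, -0.0, -86.8]
force: [-0.2, -0.9, -0.3]
grip_width: 0.0596
```

Call:
carry_out:
  translation:
    - [0,0,1]
    - [0,0,2]
    - [0,0,3]
    - [0,0,4]
    - [0,0,4]
  turn: [0,0,0,0,0]
  gripper: [0.4,0.4,0.4,0.4,0.4]

```text
time_s: 22.28
tool_pos: [0.4843, 0.0679, 0.1646]
tool_rot: [179.9, -0.0, -86.8]
force: [-0.5, -0.1, -1.8]
grip_width: 0.0598
```

```bash
python3 -c "
from h import *
go(.485,.069,.066,-87)
cv2.imwrite('pics/w8.png',read_camera('wrist')[:,:,::-1])
"
```

```text
pose [0.4843 0.0679 0.1646] [ 1.799e+02 -4.000e-02 -8.683e+01] t 22.27 w 0.0598 | shift cm [-0.11 -0.08  9.86] turn 0.003 rows 1.6
```

View pics/w8.png

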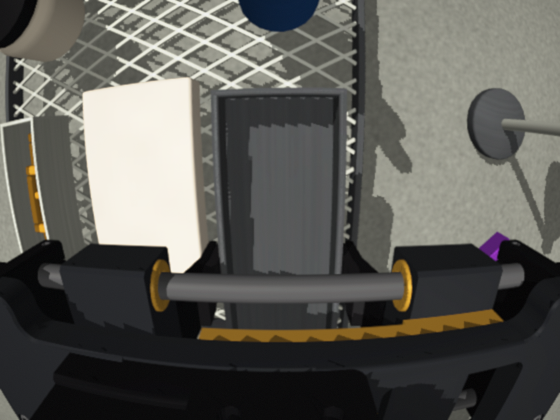

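Call:
carry_out:
  translation:
    - [0,0,2]
    - [0,0,4.5]
    - [0,0,6.5]
    - [0,0,8]
    - [0,0,9]
  turn: [0,0,0,0,0]
  gripper: [0.4,0.4,0.4,0.4,0.4]

```text
time_s: 22.95
tool_pos: [0.4852, 0.0684, 0.0752]
tool_rot: [-180.0, -0.0, -86.8]
force: [-0.6, -0.4, -1.2]
grip_width: 0.0596
```

Call:
carry_out:
  translation:
    - [0,0,0.3]
    - [0,0,0.6]
    - [0,0,0.8]
    - [0,0,1]
    - [0,0,1]
  turn: [0,0,0,0,0]
  gripper: [0.4,0.4,0.4,0.4,0.4]

```text
time_s: 23.58
tool_pos: [0.4851, 0.0683, 0.0656]
tool_rot: [-180.0, 0.0, -86.8]
force: [0.1, -0.3, -1.3]
grip_width: 0.0598
```

Call:
carry_out:
  translation:
    - [0,0,0.2]
    - [0,0,0.3]
    - [0,0,0.4]
    - [0,0,0.4]
  turn: [0,0,0,0]
  gripper: [0.4,0.4,0.4,0.4]

```text
time_s: 24.08
tool_pos: [0.485, 0.0683, 0.0615]
tool_rot: [180.0, -0.0, -86.8]
force: [-0.5, -0.3, -1.6]
grip_width: 0.0595
```

Call:
carry_out:
  translation:
    - [0,0,0.1]
    - [0,0,0.2]
    - [0,0,0.2]
  turn: [0,0,0]
  gripper: [0.4,0.4,0.4]

```text
time_s: 24.45
tool_pos: [0.4852, 0.0683, 0.0606]
tool_rot: [180.0, 0.0, -86.8]
force: [-4.7, -0.6, 7.5]
grip_width: 0.0597
```

In contact. Opening partway (about 72 mm) and rising.

Call:
carry_out:
  translation:
    - [0,0,-0.1]
    - [0,0,-0.1]
    - [0,0,-0.1]
    - [0,0,-0.1]
  turn: [0,0,0,0]
  gripper: [0.72,0.78,0.83,0.83]

```text
time_s: 24.95
tool_pos: [0.4851, 0.0683, 0.0605]
tool_rot: [180.0, -0.0, -86.8]
force: [-0.2, -0.1, 0.9]
grip_width: 0.0716
```

Call:
carry_out:
  translation:
    - [0,0,-0.5]
    - [0,0,-2]
    - [0,0,-5]
    - [0,0,-9]
    - [0,0,-14]
  turn: [0,0,0,0,0]
  gripper: [0.83,0.83,0.83,0.83,0.83]

```text
time_s: 25.58
tool_pos: [0.4847, 0.0679, 0.2024]
tool_rot: [180.0, -0.0, -86.8]
force: [0.1, 1.1, 0.6]
grip_width: 0.0724
```

Call:
carry_out:
  translation:
    - [0,0,-5]
    - [0,0,-10]
    - [0,0,-15]
    - [0,0,-17]
    - [0,0,-17]
  turn: [0,0,0,0,0]
  gripper: [0.83,0.83,0.83,0.83,0.83]

```text
time_s: 26.2
tool_pos: [0.4858, 0.0679, 0.3728]
tool_rot: [-179.8, 0.1, -86.8]
force: [-0.7, -0.8, -1.2]
grip_width: 0.0721
```

Call:
carry_out:
  translation:
    - [3,0,0]
    - [8,0,0]
    - [13,0,0]
    - [18,0,0]
    - [20,0,0]
  turn: [0,0,0,0,0]
  gripper: [0.83,0.83,0.83,0.83,0.83]

```text
time_s: 26.82
tool_pos: [0.4948, -0.1355, 0.3697]
tool_rot: [179.9, -0.0, -87.1]
force: [0.5, 0.6, 0.6]
grip_width: 0.0722
```

Call:
carry_out:
  translation:
    - [4,0,0]
    - [8,0,0]
    - [8,0,0]
    - [8,0,0]
  turn: [0,0,0,0]
  gripper: [0.83,0.83,0.83,0.83]

```text
time_s: 27.32
tool_pos: [0.5003, -0.2106, 0.3697]
tool_rot: [179.9, 0.1, -86.8]
force: [-0.2, 0.6, -0.4]
grip_width: 0.072
```

```bash
python3 -c "
from h import *
go(.485,.069,.066,-87)
t=read_camera('top')[:,:,::-1]; s=read_camera('side')[:,:,::-1]
cv2.imwrite('pics/t9.png',t);cv2.imwrite('pics/t9c.png',cv2.resize(t[105:285,60:235],None,fx=3.3,fy=3.3,interpolation=cv2.INTER_CUBIC))
cv2.imwrite('pics/s9.png',s)
"
```

```text
pose [ 0.5003 -0.2106  0.3697] [ 1.7992e+02  6.0000e-02 -8.6810e+01] t 27.32 w 0.072 | shift cm [-2.800e+01 -3.000e-02  3.037e+01] turn 0.003 rows 6.6
```

View pics/t9c.png

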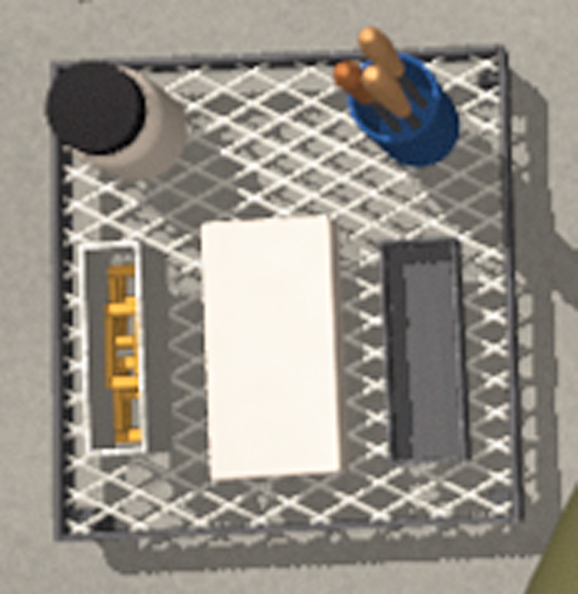

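View pics/t9.png

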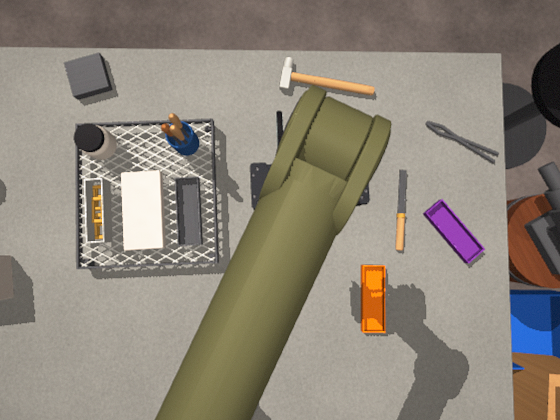

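View pics/s9.png

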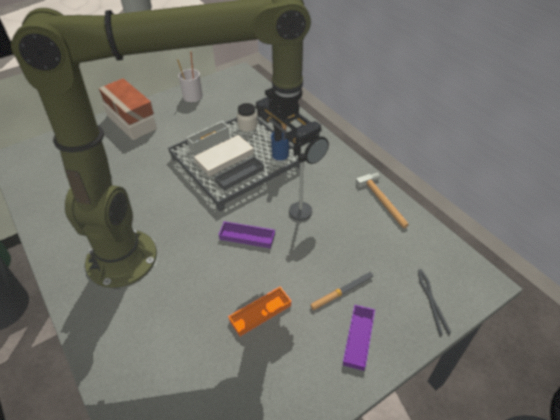

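```bash
python3 - <<'E'
from h import *
c=get_calibration("top")
G=np.array([.534,.1824]);a=np.radians(3)
for n,px,z in [("tin",[(80,244),(138,240),(147,450),(90,455)],.099),("pan",[(381,242),(459,238),(468,457),(391,461)],.071),("block",[(201,224),(331,214),(340,470),(210,479)],.075)]:
    P=np.array([onplane(c,u/3.3+59.5,v/3.3+104.5,z)[:2] for u,v in px]); d=P[0]-P[3]+P[1]-P[2]
    r=P.mean(0)-G; print(n,P.mean(0).round(4),"mesh xy",[round(r[0]*np.cos(a)+r[1]*np.sin(a),4),round(-r[0]*np.sin(a)+r[1]*np.cos(a),4)],"yaw",np.degrees(np.arctan2(d[1],d[0])).round(1),np.linalg.norm(np.roll(P,-1,0)-P,axis=1).round(3))
A=cv2.imread("pics/side0.png");B=cv2.imread("pics/s9.png")
m=cv2.absdiff(A,B).max(2)
for n,(x0,y0,x1,y1) in dict(block=(195,135,255,175),jarlid=(236,102,258,116),foot=(287,200,315,222),file=(308,270,376,312)).items(): print(n,m[y0:y1,x0:x1].mean().round(1),(m[y0:y1,x0:x1]>50).sum())
print(telemetry.get_obs()["joint_velocities"].round(2))
E
```

```text
tin [0.4841 0.2949] mesh xy [np.float64(-0.044), np.float64(0.115)] yaw 4.7 [0.044 0.159 0.042 0.16 ]
pan [0.4862 0.0673] mesh xy [np.float64(-0.0538), np.float64(-0.1124)] yaw 3.7 [0.061 0.171 0.059 0.171]
block [0.4874 0.1852] mesh xy [np.float64(-0.0464), np.float64(0.0052)] yaw 3.7 [0.101 0.199 0.099 0.198]
block 15.9 173
jarlid 9.0 18
foot 5.1 0
file 6.5 8
[-0.26 -0.17 -0.01 -0.35  0.05 -0.    0.17]
```

```bash
python3 -c "
from cell import *
print(sign_off())"
```

```text
the job is handed in; nothing more can be done
None
```

The job is handed in, at about 27.5 s on the robot's clock. The tin of buckles is on the mesh in the flux-jar strip, and the empty pan is in the file-pot strip. No verdict was reported.

**What I did:** I lifted the tin out of the pan level and carried it across on the robot's side of the magnifier. It was lowered until the force reading showed contact with the mesh, then released. The pan followed the same way.

**Last checks (top view, mesh frame):**

| | x (m) | y (m) | Angle to the mesh's x axis |
|---|---|---|---|
| Tin | −0.044 | +0.115 | under 2° |
| Pan | −0.054 | −0.112 | under 1° |

- **Buckles:** they all appear to be inside the tin, though I could not count the lower layer separately.
- **Other items:** comparing pictures from before and after, I saw no shift in the block, jar, pot, magnifier foot or file. The only marked difference was around the block, which I put down to the tin, the pan and their shadows being in that part of the picture; its top corners had not moved.
- **Gripper:** it was clear of everything, above the magnifier's height.

**Disagreements:** my first wrist-camera reading put the tin about 16 mm off because the arm was still swinging. I discarded it and measured again after the arm settled, and the new reading agreed with the top and side views to about 2 mm. The top and side views disagreed on the block's y position by about 7 mm, which was too small to matter here.

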